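# Close three dispensing jars in order and count the batch

## Robot

A 6-joint arm with a two-finger parallel gripper is mounted at the origin on the work surface. World frame = base frame: x ahead of the robot, y to its left, z up, the work surface at z = 0. Lengths are in m, angles in rad, forces in N, time in s.
With the tool pointing down it reaches from about 0.425 to 0.95 m from the base axis. Payload 3.5 kg.
Tool frame: the origin (TCP) lies midway between the tips of the shut fingers; the grasp point (between the pads) lies 19 mm behind it; z points along the fingers, y is the line along which they close (so a half turn about z gives the same grasp; the last joint's range is limited). The gripper opens to 85 mm and grips with 20 to 120 N. Pads are 22 mm wide; open, the fingers measure 114 mm over their backs; the gripper's body (76 mm by 85 mm) begins 54 mm behind the grasp point. The pads swing forward as they close: fully open they stand 13 mm farther back than shut.
Start: joints at [-1.496, 0.286, 1.577, -0, 1.279, -0.15], TCP at [0.15, -0.658, 0.201] pointing down, gripper open.
Joint ranges: [-2.77, 2.77], [-0.9, 2.22], [0.21, 2.48], [-1.53, 4.67], [0.24, 2.81], [-2.84, 2.84]. Speed limits (rad/s): [2.79, 2.79, 3.14, 3.14, 3.14, 3.14].

## Interface

Orientations are given as a unit quaternion [x, y, z, w].
In Python, from plant import ctrl gives the robot as it stands.
- The arm moves only by the tool move_arm, never from a script. Its argument "plan" is a list of rows, each an object of numbers: "x", "y", "z": the shift along the tool's x, y, z in m; "yaw": the turn about the tool's z in rad; "fingers": the closure, from 0 (fully open) to 1 (shut). In form: [{"x": .., "y": .., "z": .., "yaw": .., "fingers": ..}, ...]. A call has 1 to 5 rows; each row is the pose to reach, as a shift and turn from the pose commanded when the call began, along the tool's axes at that moment; what a row does not reach only later rows make up. A row lasts 1/10 s, in which the tool goes at most 50 mm and 8.59 degrees, less where a joint would pass 70% of its speed; a pose out of reach is approached as far as the arm can. A call with a gripper value outside its range is refused whole. The fingers move at their own pace and stop on an object; "force" is the grip in N (left out, the last holds). Time passes only in rows, so rows that repeat a pose let the fingers close. It gives the time, the measured TCP pose, the force, the opening and the grip force at its end, in the units of the state.
- ctrl.get_state(): the state, without advancing time (a new reading comes with each control period).
- ctrl.read_camera(name): name is "scene" or "top"; returns the picture (384x512x3 uint8, red, green, blue); there is no depth.
- ctrl.camera_model(name): a dict with "intrinsics" (3x3 intrinsics, pixels), "cam_to_world" (4x4, takes a point from camera to world coordinates). Camera axes: x right, y up, looking along -z (the intrinsics and any distortion apply to the point x, -y, -z); pixel columns grow to the right and rows downward; lengths in m; the calibration is good to about 2 mm. A picture is of the moment at which its call begins. camera_model takes no time and is no camera call.
- ctrl.sign_off(): hands the job in; it is judged then, once.
The state is a dict: "time": time; "qpos": joint angles; "dq": joint speeds; "joint_efforts": joint torques, N m; "eef_pos": TCP position; "tcp_rot": TCP orientation; "contact_force": force on the tool from outside, world axes, zero at the start; "wrist_torque": the same for the moment, N m; "opening": opening from 0.0 (shut) to 1.0 (fully open); "finger_force": force on a finger pad.
Only numpy, scipy, OpenCV 4.12 (cv2) and the standard library are available. Lean on these libraries where they do the work, as an engineer would, in place of code of your own. Each camera call takes 0.05 s, during which the arm holds its last target. There are 200 camera calls.

## Task

Close the filled jars with light fingertip presses straight down on the middle of their lids until each is fully home: the red lid first, then the white, then the blue; then tap the green key on the batch counter so that it goes down and springs back. Leave the yellow lid up, because that jar is still to be filled. Press gently, do not lift, tip or slide the jars, and leave everything else where it stands.

Things in the scene. Friction and masses are not known exactly. Their poses are not given: they have to be found in the camera images.
- jar_red: squat amber glass jar with the red lid, loose on the bench, 0.13 to 0.25 kg. Body 54 mm across, 50 mm high to the shoulder, then a white neck 42 mm across up to 60 mm. Origin: centre of the underside; z up along the jar's axis.
- lid_red (a joint): how far the red lid is pushed down on its jar, m: 0 = perched high, 0.008 = fully home on the shoulder. Starts between 0 and 0.0015. It slides straight down against about 2.5 N of steady friction, has no spring, and stays where it is left.
- lid_red_top (a point): top centre of the springy push pad (36 mm across, 10 mm high, same colour) in the middle of the red lid (52 mm across, 14 mm thick). Untouched: 82 mm above the bench with the lid at joint value 0, 74 mm when home. The pad gives 1 N per mm, at most 10 mm, and springs back; the lid slides once it is squeezed about 2.5 mm, so pressing its top to about 69 mm brings the lid home.
- jar_white: squat amber glass jar with the white lid, loose on the bench, 0.13 to 0.25 kg. Body 54 mm across, 50 mm high to the shoulder, then a white neck 42 mm across up to 60 mm. Origin: centre of the underside; z up along the jar's axis.
- lid_white (a joint): how far the white lid is pushed down on its jar, m: 0 = perched high, 0.008 = fully home on the shoulder. Starts between 0 and 0.0015. It slides straight down against about 2.5 N of steady friction, has no spring, and stays where it is left.
- lid_white_top (a point): top centre of the springy push pad (36 mm across, 10 mm high, same colour) in the middle of the white lid (52 mm across, 14 mm thick). Untouched: 82 mm above the bench with the lid at joint value 0, 74 mm when home. The pad gives 1 N per mm, at most 10 mm, and springs back; the lid slides once it is squeezed about 2.5 mm, so pressing its top to about 69 mm brings the lid home.
- jar_blue: squat amber glass jar with the blue lid, loose on the bench, 0.13 to 0.25 kg. Body 54 mm across, 50 mm high to the shoulder, then a white neck 42 mm across up to 60 mm. Origin: centre of the underside; z up along the jar's axis.
- lid_blue (a joint): how far the blue lid is pushed down on its jar, m: 0 = perched high, 0.008 = fully home on the shoulder. Starts between 0 and 0.0015. It slides straight down against about 2.5 N of steady friction, has no spring, and stays where it is left.
- lid_blue_top (a point): top centre of the springy push pad (36 mm across, 10 mm high, same colour) in the middle of the blue lid (52 mm across, 14 mm thick). Untouched: 82 mm above the bench with the lid at joint value 0, 74 mm when home. The pad gives 1 N per mm, at most 10 mm, and springs back; the lid slides once it is squeezed about 2.5 mm, so pressing its top to about 69 mm brings the lid home.
- jar_yellow: squat amber glass jar with the yellow lid, loose on the bench, 0.13 to 0.25 kg. Body 54 mm across, 50 mm high to the shoulder, then a white neck 42 mm across up to 60 mm. Origin: centre of the underside; z up along the jar's axis.
- lid_yellow (a joint): how far the yellow lid is pushed down on its jar, m: 0 = perched high, 0.008 = fully home on the shoulder. Starts between 0 and 0.0015. It slides straight down against about 2.5 N of steady friction, has no spring, and stays where it is left.
- lid_yellow_top (a point): top centre of the springy push pad (36 mm across, 10 mm high, same colour) in the middle of the yellow lid (52 mm across, 14 mm thick). Untouched: 82 mm above the bench with the lid at joint value 0, 74 mm when home. The pad gives 1 N per mm, at most 10 mm, and springs back; the lid slides once it is squeezed about 2.5 mm, so pressing its top to about 69 mm brings the lid home.
- counter: white batch-counter box fixed to the bench, 100 x 120 x 40 mm (x, y, z), with a dark display strip and one green key. Origin: centre of the underside; z up. Its x axis runs from the key towards the display.
- count_key (a joint): travel of the green key, m: 0 = up, 0.006 = fully down. Spring return; fully down takes about 4 N; about half travel counts.
- count_key_top (a point): centre of the top face of the round green key (32 mm across, on a low black housing on the counter's top); moves down with it. Press straight down. Up, it is 62 mm above the bench; the display beside it is at 42 mm.
- mortar: bystander, loose: white ceramic bowl, 110 mm across, 65 mm high, origin under its centre.
- pestle: bystander, loose: white ceramic pestle lying on its side, 118 mm long, 32 mm thick, origin under its middle, y along it.
- spatula: bystander, loose: hand spatula lying flat beyond the jars, about 0.26 m long; its x axis runs along it from handle to blade, origin near its middle.
- syrup: bystander, loose: amber bottle with white cap, 52 mm across, 120 mm high, origin under its centre.
- dropper: bystander, loose: small red bottle with white cap, 32 mm across, 75 mm high, origin under its centre.
- captray: bystander, loose: steel tray of red-and-white capsules, 100 x 140 x 22 mm, origin under its centre.
Not all that is in view belongs to the job. Leave any black, pink or turquoise look-alike of the jar_blue alone.

How it is judged:
On the way, in this order (a step that is already met when the one before it is completed fails the run):
1. red lid home, the others still up (value of joint lid_red above 0.006 m and not (value of joint lid_white above 0.006 m) and not (value of joint lid_blue above 0.006 m)), for 0.1 s.
2. white lid home too, blue still up (value of joint each of lid_red, lid_white above 0.006 m and not (value of joint lid_blue above 0.006 m)), for 0.1 s.
3. blue lid home too (value of joint each of lid_red, lid_white, lid_blue above 0.006 m), for 0.1 s.
4. green key tapped with all three lids home (all of step 3 and value of joint count_key above 0.003 m), for 0.02 s.
At the end, for the whole second after the job is handed in: Red, white and blue lids down over 6 of 8 mm, yellow under 3 mm; green key tapped (over 3 mm) and up again (under 1.5 mm); jars upright (0.1 rad), at rest on the bench within 20 mm of their starts; bystanders within 15 mm of theirs (all of step 3 and value of joint lid_yellow below 0.003 m and value of joint count_key below 0.0015 m and angle between each of jar_red, jar_white, jar_blue, jar_yellow's own z axis and vertical below 0.1 rad and distance of each of jar_red, jar_white, jar_blue, jar_yellow from where it was at the start of the episode below 0.02 m and linear speed of each of jar_red, jar_white, jar_blue, jar_yellow below 0.02 m/s and height (world z) of each of jar_red, jar_white, jar_blue, jar_yellow below 0.005 m and distance of each of mortar, pestle, spatula, syrup, dropper, captray from where it was at the start of the episode below 0.015 m); the robot touches nothing.
It fails at once if out of order: white pressed before red is home, blue before white is home, or the green key before all three are home ((value of joint lid_white above 0.004 m and not (value of joint lid_red above 0.006 m)) or (value of joint lid_blue above 0.004 m and not (value of joint lid_white above 0.006 m)) or (value of joint count_key above 0.002 m and not (value of joint each of lid_red, lid_white, lid_blue above 0.006 m))).
It fails at once if the yellow lid is pushed down (past 3 mm) (value of joint lid_yellow above 0.003 m).
It fails at once if a jar or the counter is pressed with more than 30 N (contact force between any of jar_red, jar_white, jar_blue, jar_yellow, counter and the arm above 30 N or contact force between any of jar_red, jar_white, jar_blue, jar_yellow, counter and the fingers above 30 N).
It fails at once if a jar is lifted over 8 mm, tipped over 0.25 rad or shifted over 20 mm (height (world z) of any of jar_red, jar_white, jar_blue, jar_yellow above 0.008 m or angle between any of jar_red, jar_white, jar_blue, jar_yellow's own z axis and vertical above 0.25 rad or distance of any of jar_red, jar_white, jar_blue, jar_yellow from where it was at the start of the episode above 0.02 m).
It fails at once if a bystander is moved more than 15 mm (distance of any of mortar, pestle, spatula, syrup, dropper, captray from where it was at the start of the episode above 0.015 m).
It also fails if it takes over 58 s, if anything falls off the work surface, if the arm or the gripper's body presses on something with over 40 N, if the wrist force passes 120 N, or if a joint passes its speed limit or range.

## Working session

There is one attempt and no reset: what is moved stays moved. The work goes in short steps, Python scripts to look and compute and a tool call to move; the robot and the scene stay as the last step left them, time stands still between calls to the robot, and variables do not carry over. Pictures are saved under pics/ and viewed, at most 10 in all, crops included, and the job is handed in when it is done.

Besides the shell and the picture viewer there is one more tool, called as a command line: name --argument value ..., lists and objects as JSON in quotes. move_arm: Moves the arm, as the interface text tells. Its arguments: {"type":"object","properties":{"plan":{"type":"array"},"force":{"type":"number"}},"required":["plan"]}

```bash
mkdir -p pics
python3 - <<'E'
from plant import ctrl
import cv2,numpy as np
for n in("top","scene"):
    im=ctrl.read_camera(n); cv2.imwrite(f"pics/{n}0.png",im[:,:,::-1])
    m=ctrl.camera_model(n); print(n,np.round(m["intrinsics"],1).tolist(),np.round(m["cam_to_world"],3).tolist(),[k for k in m])
s=ctrl.get_state();print(s)
E
```

```text
top [[465.7, 0.0, 253.4], [0.0, 465.7, 195.7], [0.0, 0.0, 1.0]] [[-0.023, 0.996, -0.085, 0.41], [-1.0, -0.023, 0.003, 0.002], [0.001, 0.085, 0.996, 1.445], [0.0, 0.0, 0.0, 1.0]] ['intrinsics', 'cam_to_world']
scene [[442.1, 0.0, 253.1], [0.0, 442.1, 192.6], [0.0, 0.0, 1.0]] [[0.041, -0.692, 0.72, 1.279], [0.999, 0.04, -0.018, -0.028], [-0.016, 0.721, 0.693, 0.789], [0.0, 0.0, 0.0, 1.0]] ['intrinsics', 'cam_to_world']
{'time': 0.1, 'qpos': array([-1.49598771e+00,  2.87127778e-01,  1.57805446e+00, -2.71574108e-05,
        1.27859940e+00, -1.50037512e-01]), 'dq': array([ 0.00149552,  0.0004736 , -0.00342264, -0.00127591, -0.00099299,
        0.0006178 ]), 'joint_efforts': array([ 1.05577263e-03, -4.07299626e+01, -2.93699259e+01, -1.28050665e-04,
        3.44049164e-03, -1.49673417e-05]), 'eef_pos': array([ 0.1504419 , -0.65733405,  0.19983885]), 'tcp_rot': array([ 9.93686145e-01,  1.12190231e-01,  2.81693892e-05, -1.09420805e-03]), 'contact_force': array([-0.36959882,  0.58965911, -0.19724158]), 'wrist_torque': array([ 0.02096039,  0.09236597, -0.06818174]), 'finger_force': 0.0, 'opening': 0.9982910398581489}
```

View pics/top0.png

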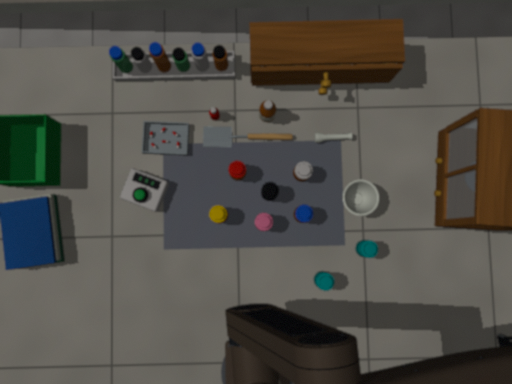

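View pics/scene0.png

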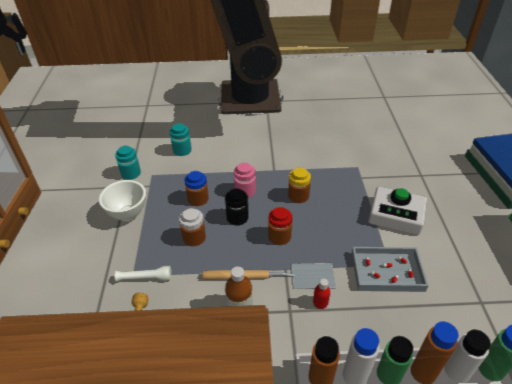

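The top view shows red (237,170), white (304,170), blue (304,213) and yellow (218,214) lids, with the green key at (140,194). Look-alikes are black (270,191), pink (264,222) and turquoise (324,281) and (367,248). The blue lid at (304,213), matching scene (196,181), is the only saturated blue one on the mat.

```bash
cat > h.py <<'E'
from plant import ctrl
import cv2,numpy as np
from scipy.spatial.transform import Rotation as R
def ray(n,u,v,z):
    m=ctrl.camera_model(n);K=np.array(m["intrinsics"]);T=np.array(m["cam_to_world"])
    d=np.linalg.inv(K)@[u,v,1]; d=T[:3,:3]@[d[0],-d[1],-d[2]]; o=T[:3,3]
    return (o+d*(z-o[2])/d[2])[:2]
S={"top":dict(red=(237,170),white=(304,170),blue=(304,213),yellow=(218,214),black=(270,191),pink=(264,222),green=(140,194)),
 "scene":dict(red=(280,216),white=(192,218),blue=(196,181),yellow=(300,177),black=(237,200),pink=(245,172),green=(401,196))}
def mask(im,c):
    h,s,v=[a.astype(int) for a in cv2.split(cv2.cvtColor(im,cv2.COLOR_RGB2HSV))]
    if c=="white":return (s<50)&(v>120)
    if c=="black":return v<35
    lo,hi={"red":(-6,4),"blue":(105,130),"yellow":(20,32),"pink":(160,174),"green":(45,85)}[c]
    hh=np.where(h>176,h-180,h) if c=="red" else h
    return (hh>=lo)&(hh<=hi)&(s>120)&(v>50)
def find(n,im,c):
    u,v=S[n][c];k=np.zeros(im.shape[:2],bool);k[v-17:v+18,u-17:u+18]=1
    cnt,lab,st,ce=cv2.connectedComponentsWithStats((mask(im,c)&k).astype(np.uint8))
    i=1+np.argmax(st[1:,4]); return st[i],ce[i]
E
python3 - <<'E'
from h import *
for n in("top","scene"):
    im=cv2.imread(f"pics/{n}0.png")[:,:,::-1].copy()
    for c in S[n]:
        st,ce=find(n,im,c); z=.06 if c=="green" else .074
        if n=="scene": z-=.004
        b=st[:2]+(st[2:4]-1)/2
        print(n,c,st.tolist(),ce.round(1),ray(n,*ce,z).round(4),ray(n,*b,z).round(4))
a=cv2.imread("pics/top0.png")[140:240,115:345]
b=cv2.imread("pics/scene0.png")[150:260,110:440]
a=cv2.resize(a,None,fx=3,fy=3,interpolation=2);b=cv2.resize(b,(690,230),interpolation=2)
cv2.imwrite("pics/crop.png",np.vstack([a,b]))
E
```

```text
top red [228, 161, 18, 17, 246] [236.7 169. ] [0.6074 0.0461] [0.6076 0.0466]
top white [296, 163, 13, 11, 107] [302.1 168.4] [ 0.605  -0.1482] [ 0.6061 -0.148 ]
top blue [295, 204, 18, 18, 251] [303.9 213. ] [ 0.4725 -0.1494] [ 0.4738 -0.1481]
top yellow [209, 205, 19, 18, 268] [217.9 213.6] [0.4764 0.104 ] [0.4767 0.1037]
top black [262, 183, 17, 18, 247] [269.9 191.1] [ 0.5393 -0.0508] [ 0.5382 -0.0511]
top pink [256, 214, 16, 16, 182] [263.6 221.5] [ 0.4501 -0.03  ] [ 0.4501 -0.0297]
top green [134, 189, 11, 11, 95] [138.8 194.2] [0.5405 0.3401] [0.5411 0.3395]
scene red [269, 207, 24, 21, 401] [280.1 217.1] [0.6137 0.0473] [0.6133 0.0481]
scene white [179, 208, 25, 21, 351] [192.1 217.4] [ 0.6036 -0.1482] [ 0.6053 -0.1504]
scene blue [185, 171, 22, 18, 316] [195.1 179.8] [ 0.4792 -0.1481] [ 0.4781 -0.1472]
scene yellow [289, 168, 22, 19, 326] [299.6 176.8] [0.4832 0.1057] [0.4838 0.1054]
scene black [225, 189, 23, 29, 560] [236.  203.7] [ 0.5664 -0.0499] [ 0.5641 -0.0499]
scene pink [235, 164, 20, 26, 392] [244.3 176.6] [ 0.4746 -0.0284] [ 0.4741 -0.028 ]
scene green [395, 189, 14, 11, 124] [401.5 194. ] [0.5421 0.3415] [0.5423 0.3414]
```

View pics/crop.png

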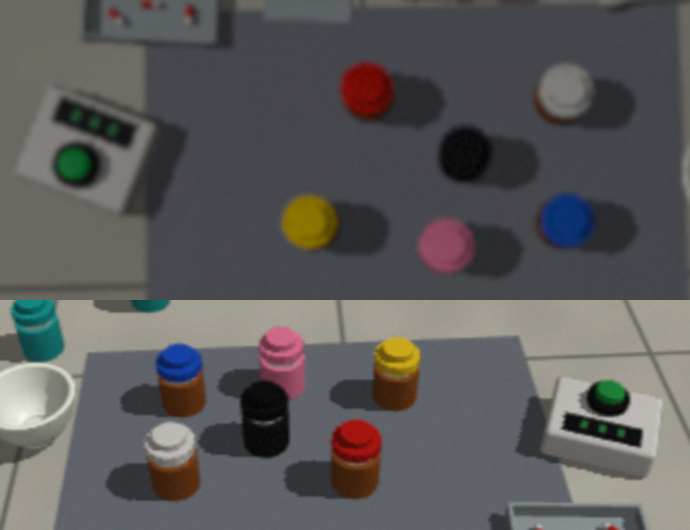

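```bash
cat >> h.py <<'E'
def to(x,y,z):
    s=ctrl.get_state(); r=R.from_quat(s["tcp_rot"])
    print("t",round(s["time"],2),"pos",s["eef_pos"].round(4),"open",round(s["opening"],2),"shift",r.inv().apply(np.array([x,y,z])-s["eef_pos"]).round(4), "zdir",r.as_matrix()[:,2].round(4),"F",s["contact_force"].round(1))
E
python3 - <<'E'
from h import *
import h
im=cv2.imread("pics/top0.png")[:,:,::-1].copy()
for t in(80,95,110):
    h.mask=lambda i,c:(lambda q:(q[...,1]<50)&(q[...,2]>t))(cv2.cvtColor(i,cv2.COLOR_RGB2HSV))
    st,ce=find("top",im,"white");print(t,st,ce,ray("top",*ce,.074))
to(.608,.046,.16)
E
```

```text
80 [294 160  18  19 269] [302.81412639 169.11895911] [ 0.60270874 -0.15026382]
95 [295 161  16  18 219] [302.47945205 169.456621  ] [ 0.60172094 -0.14923779]
110 [295 162  15  16 174] [302.07471264 169.20689655] [ 0.60249607 -0.14806023]
t 0.1 pos [ 0.1504 -0.6573  0.1998] open 1.0 shift [ 0.6028 -0.5835  0.0413] zdir [-2.0e-04  2.2e-03 -1.0e+00] F [-0.4  0.6 -0.2]
```

move_arm --plan '[{"x":0.035,"y":-0.034,"z":0,"yaw":0,"fingers":1},{"x":0.07,"y":-0.068,"z":0,"yaw":0,"fingers":1},{"x":0.105,"y":-0.102,"z":0,"yaw":0,"fingers":1},{"x":0.14,"y":-0.136,"z":0,"yaw":0,"fingers":1},{"x":0.175,"y":-0.17,"z":0,"yaw":0,"fingers":1}]' --force 40

```text
time: 0.6
eef_pos: [0.2838, -0.4512, 0.2005]
tcp_rot: [0.994, 0.112, -0.0, -0.0]
contact_force: [-0.1, 0.7, 0.8]
opening: 0.142
finger_force: 0.0
```

move_arm --plan '[{"x":0.035,"y":-0.034,"z":0,"yaw":0,"fingers":1},{"x":0.07,"y":-0.068,"z":0,"yaw":0,"fingers":1},{"x":0.105,"y":-0.102,"z":0,"yaw":0,"fingers":1},{"x":0.14,"y":-0.136,"z":0,"yaw":0,"fingers":1},{"x":0.175,"y":-0.17,"z":0,"yaw":0,"fingers":1}]'

```text
time: 1.1
eef_pos: [0.4164, -0.2465, 0.2009]
tcp_rot: [0.994, 0.112, -0.0, -0.0]
contact_force: [1.0, 0.2, -0.6]
opening: 0.001
finger_force: 0.0
```

move_arm --plan '[{"x":0.035,"y":-0.034,"z":0,"yaw":0,"fingers":1},{"x":0.07,"y":-0.068,"z":0,"yaw":0,"fingers":1},{"x":0.105,"y":-0.102,"z":0,"yaw":0,"fingers":1},{"x":0.14,"y":-0.136,"z":0,"yaw":0,"fingers":1},{"x":0.14,"y":-0.136,"z":0,"yaw":0,"fingers":1}]'

```text
time: 1.6
eef_pos: [0.5236, -0.08, 0.2007]
tcp_rot: [0.993, 0.116, 0.0, -0.001]
contact_force: [-0.1, -0.9, 0.6]
opening: -0.0
finger_force: 0.0
```

```bash
python3 -c "
from h import *
to(.608,.046,.12)"
```

```text
t 1.6 pos [ 0.5236 -0.08    0.2007] open -0.0 shift [ 0.111  -0.1031  0.0809] zdir [ 1.0e-04  1.8e-03 -1.0e+00] F [-0.1 -0.9  0.6]
```

move_arm --plan '[{"x":0.035,"y":-0.034,"z":0,"yaw":0,"fingers":1},{"x":0.07,"y":-0.068,"z":0,"yaw":0,"fingers":1},{"x":0.112,"y":-0.106,"z":0.02,"yaw":0,"fingers":1},{"x":0.112,"y":-0.106,"z":0.06,"yaw":0,"fingers":1},{"x":0.112,"y":-0.106,"z":0.08,"yaw":0,"fingers":1}]'

```text
time: 2.1
eef_pos: [0.606, 0.0451, 0.1169]
tcp_rot: [0.994, 0.113, -0.003, -0.001]
contact_force: [-0.9, 0.7, -1.2]
opening: 0.004
finger_force: 0.0
```

move_arm --plan '[{"x":0,"y":0,"z":0,"yaw":0,"fingers":1},{"x":0,"y":0,"z":0,"yaw":0,"fingers":1}]'

```text
time: 2.3
eef_pos: [0.6074, 0.043, 0.121]
tcp_rot: [0.994, 0.112, -0.0, -0.0]
contact_force: [-0.6, 0.4, 0.7]
opening: -0.002
finger_force: 0.0
```

```bash
python3 -c "
from h import *
to(.608,.046,.067)
a=ctrl.read_camera('top')[110:260,150:350];b=ctrl.read_camera('scene')[100:260,150:400]
cv2.imwrite('pics/r.png',np.hstack([cv2.resize(a,(400,300))[:,:,::-1],cv2.resize(b,(400,300))[:,:,::-1]]))"
```

```text
t 2.3 pos [0.6074 0.043  0.121 ] open -0.0 shift [ 0.0013 -0.0028  0.054 ] zdir [-8.e-04 -1.e-04 -1.e+00] F [-0.6  0.4  0.7]
```

View pics/r.png

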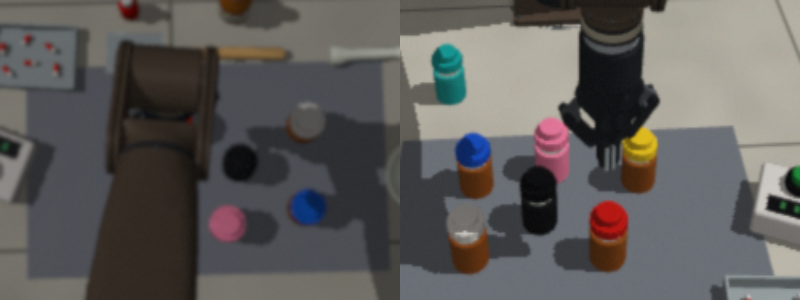

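The shut fingertips are at crop (610,165), scene pixel (281,188), in line above the red lid at (608,215). I'll check this by ray and then press.

```bash
python3 -c "
from h import *
print(ray('scene',281,188,.121),ray('scene',281,190,.121))"
```

```text
[0.57387928 0.05118003] [0.58024386 0.05063062]
```

move_arm --plan '[{"x":0.001,"y":-0.002,"z":0.015,"yaw":0,"fingers":1},{"x":0.001,"y":-0.002,"z":0.03,"yaw":0,"fingers":1},{"x":0.001,"y":-0.002,"z":0.037,"yaw":0,"fingers":1},{"x":0.001,"y":-0.002,"z":0.042,"yaw":0,"fingers":1},{"x":0.001,"y":-0.002,"z":0.042,"yaw":0,"fingers":1}]'

```text
time: 2.9
eef_pos: [0.6073, 0.0457, 0.0777]
tcp_rot: [0.994, 0.112, -0.001, -0.0]
contact_force: [0.2, -0.1, -0.7]
opening: -0.002
finger_force: 0.0
```

```bash
python3 -c "
from h import *
s=ctrl.get_state();print(s['eef_pos'],s['contact_force'])
m=ctrl.camera_model('scene');T=np.linalg.inv(m['cam_to_world']);p=T[:3]@np.r_[s['eef_pos'],1];q=np.array(m['intrinsics'])@[p[0],-p[1],-p[2]];print(q/q[2])
b=ctrl.read_camera('scene')[150:260,220:360]
cv2.imwrite('pics/r2.png',cv2.resize(b,None,fx=5,fy=5,interpolation=2)[:,:,::-1])"
```

```text
[0.6072533  0.04573563 0.07767458] [ 0.17723767 -0.10115422 -0.71588468]
[279.30045366 212.66363568   1.        ]
```

View pics/r2.png

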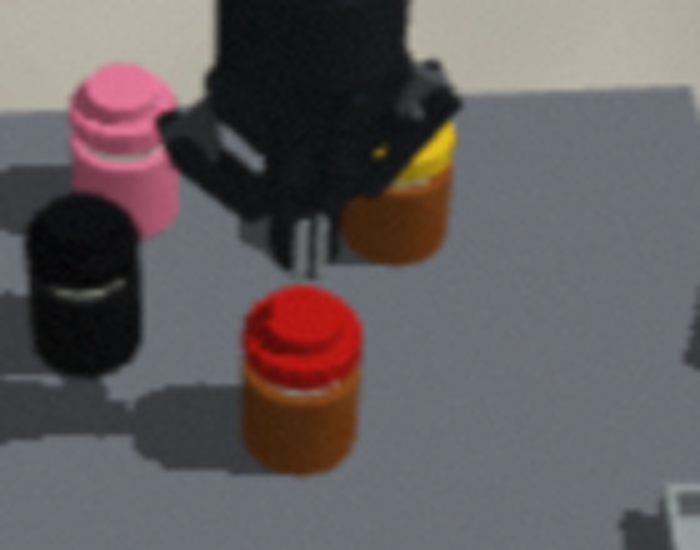

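The fingertips end near crop (308,278), scene pixel (281.6,205.6). That is about 7 px above the predicted 212.7, with mat showing between tip and lid and no force. So there is a tool offset in either z or x, and I'll settle which one using the start pictures, where the top camera sees the gripper from the side.

```bash
cat >> h.py <<'E'
def proj(n,p):
    m=ctrl.camera_model(n);T=np.linalg.inv(m['cam_to_world']);p=T[:3]@np.r_[p,1];q=np.array(m['intrinsics'])@[p[0],-p[1],-p[2]];return (q/q[2])[:2]
E
python3 - <<'E'
from h import *
for n in("top","scene"):
    print(n,proj(n,[.1504,-.6573,.1998]),proj(n,[.1504,-.6573,.2998]),proj(n,[.6074,.043,.121]))
    for c,p in dict(red=(.6075,.046,.074),white=(.602,-.15,.074),blue=(.4725,-.149,.074)).items(): print(c,proj(n,p))
b=cv2.imread("pics/scene0.png")[0:100,0:133];a=cv2.imread("pics/top0.png")[284:384,379:512]
cv2.imwrite("pics/s.png",np.hstack([cv2.resize(q,(400,300),interpolation=2) for q in(a,b)]))
E
```

```text
top [506.85686359 328.97938417] [529.4201409 337.290717 ] [237.17043861 166.70979345]
red [236.69672013 169.02839644]
white [302.73299864 169.35759393]
blue [303.80662115 212.94700371]
scene [10.23988927 71.35300958] [-5.13351522 36.06901467] [278.54117451 198.84967389]
red [279.38699833 213.88042399]
white [191.07205328 215.66108915]
blue [194.70177884 176.765879  ]
```

View pics/s.png

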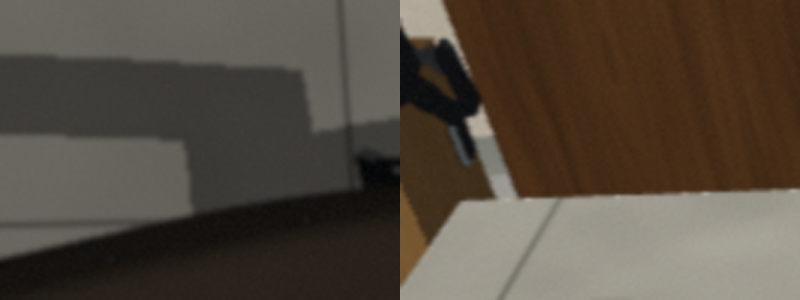

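move_arm --plan '[{"x":0,"y":0,"z":-0.04,"yaw":0,"fingers":1},{"x":0,"y":0,"z":-0.08,"yaw":0,"fingers":1},{"x":-0.024,"y":0.041,"z":-0.08,"yaw":0,"fingers":1},{"x":-0.048,"y":0.082,"z":-0.08,"yaw":0,"fingers":1},{"x":-0.072,"y":0.123,"z":-0.08,"yaw":0,"fingers":1}]'

```text
time: 3.45
eef_pos: [0.5655, -0.0914, 0.1607]
tcp_rot: [0.994, 0.113, 0.001, 0.001]
contact_force: [0.2, 0.0, 1.0]
opening: 0.003
finger_force: 0.0
```

move_arm --plan '[{"x":-0.024,"y":0.041,"z":0,"yaw":0,"fingers":1},{"x":-0.048,"y":0.082,"z":0,"yaw":0,"fingers":1},{"x":-0.072,"y":0.123,"z":0,"yaw":0,"fingers":1},{"x":-0.096,"y":0.164,"z":0,"yaw":0,"fingers":1},{"x":-0.12,"y":0.205,"z":0,"yaw":0,"fingers":1}]'

```text
time: 3.95
eef_pos: [0.4936, -0.3189, 0.1602]
tcp_rot: [0.994, 0.112, 0.001, 0.001]
contact_force: [1.1, 0.6, 0.6]
opening: -0.001
finger_force: 0.0
```

move_arm --plan '[{"x":-0.024,"y":0.041,"z":0,"yaw":0,"fingers":1},{"x":-0.048,"y":0.082,"z":0,"yaw":0,"fingers":1},{"x":-0.072,"y":0.123,"z":0,"yaw":0,"fingers":1},{"x":-0.072,"y":0.123,"z":0,"yaw":0,"fingers":1},{"x":-0.072,"y":0.123,"z":0,"yaw":0,"fingers":1}]'

```text
time: 4.45
eef_pos: [0.4509, -0.4538, 0.1595]
tcp_rot: [0.994, 0.111, 0.0, 0.0]
contact_force: [0.3, 0.8, 0.2]
opening: 0.002
finger_force: 0.0
```

Run:
```python
from h import *
to(.608,.046,.16)
p=ctrl.get_state()["eef_pos"];o=[]
for n in("top","scene"):
    im=ctrl.read_camera(n);cv2.imwrite(f"pics/{n}1.png",im[:,:,::-1])
    u,v=proj(n,p);print(n,u,v); u,v=int(u),int(v)
    u0,v0=max(u-40,0),max(v-40,0); u0=min(u0,512-80); print(u0,v0)
    o.append(cv2.resize(im[v0:v0+80,u0:u0+80,::-1],(400,400),interpolation=2))
cv2.imwrite("pics/tip.png",np.hstack(o))
```

```text
t 4.45 pos [ 0.4509 -0.4538  0.1595] open 0.0 shift [ 0.2635 -0.4528 -0.0005] zdir [ 5.e-04 -0.e+00 -1.e+00] F [0.3 0.8 0.2]
top 417.7758108332317 216.72785528394925
377 176
scene 59.660823616890525 148.22862151106153
19 108
```

View pics/tip.png

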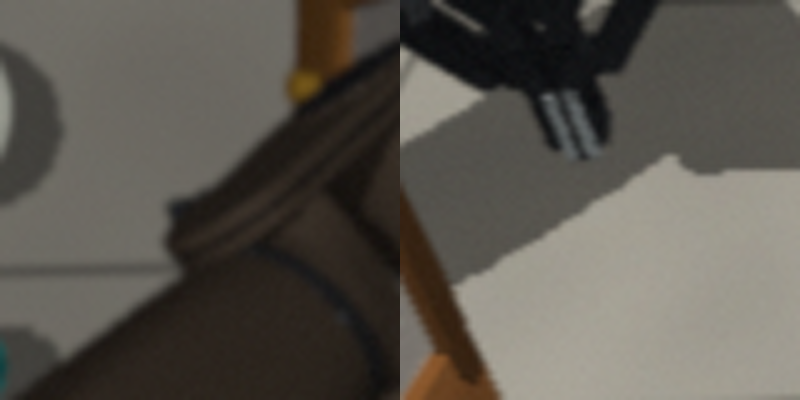

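Run:
```python
from h import *
p=np.array([.4509,-.4538,.1595])
for d in([0,0,0],[0,0,.025],[0,.012,.025],[-.025,0,0],[-.025,.012,0],[0,.012,0]):print(d,proj("top",p+d).round(1),proj("scene",p+d).round(1))
```

```text
[0, 0, 0] [417.8 216.7] [ 59.7 148.2]
[0, 0, 0.025] [421.  216.4] [ 56.2 139.6]
[0, 0.012, 0.025] [416.6 216.5] [ 61.5 139.4]
[-0.025, 0, 0] [418.3 225.8] [ 62.6 141.6]
[-0.025, 0.012, 0] [413.9 225.9] [ 67.7 141.5]
[0, 0.012, 0] [413.4 216.8] [ 64.9 148. ]
```

The visible tip at scene (56,139.6) matches an offset of +25 mm in z exactly, predicted at (56.2,139.6), and rules out an x offset. The real tip is therefore about 25 mm above the reported one. I'll go back over red and descend on force.

move_arm --plan '[{"x":0.024,"y":-0.041,"z":0,"yaw":0,"fingers":1},{"x":0.048,"y":-0.082,"z":0,"yaw":0,"fingers":1},{"x":0.072,"y":-0.123,"z":0,"yaw":0,"fingers":1},{"x":0.096,"y":-0.164,"z":0,"yaw":0,"fingers":1},{"x":0.12,"y":-0.205,"z":0,"yaw":0,"fingers":1}]'

```text
time: 5.05
eef_pos: [0.5231, -0.2225, 0.1595]
tcp_rot: [0.994, 0.113, 0.0, 0.0]
contact_force: [0.5, -0.2, -0.4]
opening: -0.002
finger_force: 0.0
```

move_arm --plan '[{"x":0.024,"y":-0.041,"z":0,"yaw":0,"fingers":1},{"x":0.048,"y":-0.082,"z":0,"yaw":0,"fingers":1},{"x":0.072,"y":-0.123,"z":0,"yaw":0,"fingers":1},{"x":0.096,"y":-0.164,"z":0,"yaw":0,"fingers":1},{"x":0.12,"y":-0.205,"z":0,"yaw":0,"fingers":1}]'

```text
time: 5.55
eef_pos: [0.5937, 0.0043, 0.1597]
tcp_rot: [0.994, 0.114, 0.0, 0.0]
contact_force: [-0.4, -0.6, 1.0]
opening: -0.0
finger_force: 0.0
```

move_arm --plan '[{"x":0.024,"y":-0.041,"z":0,"yaw":0,"fingers":1},{"x":0.024,"y":-0.041,"z":0.03,"yaw":0,"fingers":1},{"x":0.024,"y":-0.041,"z":0.06,"yaw":0,"fingers":1},{"x":0.024,"y":-0.041,"z":0.08,"yaw":0,"fingers":1},{"x":0.024,"y":-0.041,"z":0.08,"yaw":0,"fingers":1}]'

```text
time: 6.05
eef_pos: [0.6045, 0.048, 0.0754]
tcp_rot: [0.994, 0.114, -0.004, -0.001]
contact_force: [-1.1, -0.4, 0.3]
opening: 0.001
finger_force: 0.0
```

move_arm --plan '[{"x":0,"y":0,"z":0.005,"yaw":0,"fingers":1},{"x":0,"y":0,"z":0.01,"yaw":0,"fingers":1},{"x":0,"y":0,"z":0.015,"yaw":0,"fingers":1},{"x":0,"y":0,"z":0.015,"yaw":0,"fingers":1}]'

```text
time: 6.45
eef_pos: [0.6081, 0.0457, 0.0641]
tcp_rot: [0.994, 0.112, -0.0, -0.0]
contact_force: [-0.6, -1.4, 0.3]
opening: 0.002
finger_force: 0.0
```

Position is good at z 0.064 with no contact yet, so I'll continue in small steps.

move_arm --plan '[{"x":0,"y":0,"z":0.004,"yaw":0,"fingers":1},{"x":0,"y":0,"z":0.008,"yaw":0,"fingers":1},{"x":0,"y":0,"z":0.011,"yaw":0,"fingers":1},{"x":0,"y":0,"z":0.011,"yaw":0,"fingers":1}]'

```text
time: 6.85
eef_pos: [0.6076, 0.0457, 0.0523]
tcp_rot: [0.994, 0.112, -0.001, -0.0]
contact_force: [0.1, 0.2, -0.4]
opening: 0.002
finger_force: 0.0
```

move_arm --plan '[{"x":0,"y":0,"z":0.003,"yaw":0,"fingers":1},{"x":0,"y":0,"z":0.006,"yaw":0,"fingers":1},{"x":0,"y":0,"z":0.006,"yaw":0,"fingers":1}]'

```text
time: 7.15
eef_pos: [0.6084, 0.0457, 0.0472]
tcp_rot: [0.994, 0.112, 0.0, 0.0]
contact_force: [0.5, -0.3, 2.7]
opening: -0.001
finger_force: 1.0
```

move_arm --plan '[{"x":0,"y":0,"z":0.002,"yaw":0,"fingers":1},{"x":0,"y":0,"z":0.004,"yaw":0,"fingers":1},{"x":0,"y":0,"z":0.004,"yaw":0,"fingers":1}]'

```text
time: 7.45
eef_pos: [0.6084, 0.0457, 0.0431]
tcp_rot: [0.994, 0.112, 0.0, 0.0]
contact_force: [0.4, -0.0, 2.8]
opening: -0.002
finger_force: 1.0
```

move_arm --plan '[{"x":0,"y":0,"z":0.002,"yaw":0,"fingers":1},{"x":0,"y":0,"z":0.003,"yaw":0,"fingers":1},{"x":0,"y":0,"z":0.003,"yaw":0,"fingers":1}]'

```text
time: 7.75
eef_pos: [0.6084, 0.0457, 0.0403]
tcp_rot: [0.994, 0.112, 0.0, 0.0]
contact_force: [-0.2, -0.4, 4.0]
opening: -0.0
finger_force: 1.7
```

move_arm --plan '[{"x":0,"y":0,"z":0.002,"yaw":0,"fingers":1},{"x":0,"y":0,"z":0.002,"yaw":0,"fingers":1},{"x":0,"y":0,"z":0.002,"yaw":0,"fingers":1}]'

```text
time: 8.05
eef_pos: [0.6084, 0.0457, 0.0386]
tcp_rot: [0.994, 0.112, 0.0, 0.0]
contact_force: [-0.7, 0.4, 4.8]
opening: -0.002
finger_force: 2.6
```

move_arm --plan '[{"x":0,"y":0,"z":-0.005,"yaw":0,"fingers":1},{"x":0,"y":0,"z":-0.03,"yaw":0,"fingers":1},{"x":0,"y":0,"z":-0.06,"yaw":0,"fingers":1},{"x":-0.012,"y":0.045,"z":-0.06,"yaw":0,"fingers":1},{"x":-0.024,"y":0.09,"z":-0.06,"yaw":0,"fingers":1}]'

```text
time: 8.55
eef_pos: [0.605, -0.0471, 0.099]
tcp_rot: [0.993, 0.114, 0.001, 0.0]
contact_force: [0.3, -0.4, 0.1]
opening: 0.001
finger_force: 0.0
```

move_arm --plan '[{"x":-0.012,"y":0.045,"z":0,"yaw":0,"fingers":1},{"x":-0.026,"y":0.09,"z":0,"yaw":0,"fingers":1},{"x":-0.026,"y":0.099,"z":0.01,"yaw":0,"fingers":1},{"x":-0.026,"y":0.099,"z":0.03,"yaw":0,"fingers":1},{"x":-0.026,"y":0.099,"z":0.03,"yaw":0,"fingers":1}]'

```text
time: 9.05
eef_pos: [0.5984, -0.1485, 0.0639]
tcp_rot: [0.994, 0.112, -0.004, -0.002]
contact_force: [-0.4, -0.2, 0.0]
opening: 0.001
finger_force: 0.0
```

Run:
```python
from h import *
to(.602,-.150,.048)
a=ctrl.read_camera("scene")[150:260,150:330]
cv2.imwrite("pics/w.png",cv2.resize(a,None,fx=4,fy=4,interpolation=2)[:,:,::-1])
```

```text
t 9.05 pos [ 0.5984 -0.1485  0.0639] open 0.0 shift [0.0032 0.0024 0.0158] zdir [-0.0076  0.0038 -1.    ] F [-0.4 -0.2  0. ]
```

View pics/w.png

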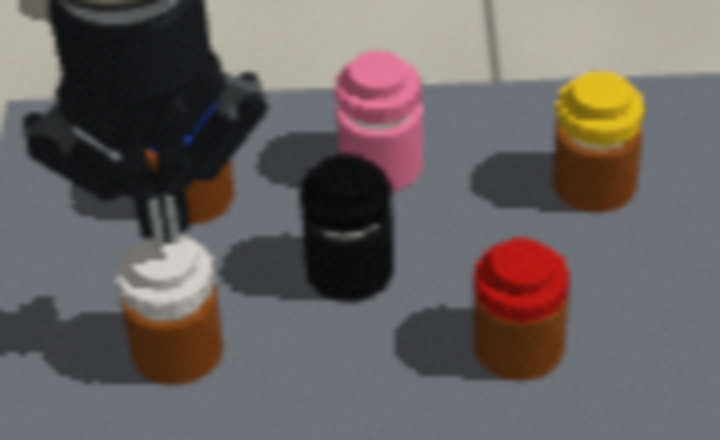

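The red lid at crop (520,280) now sits on its shoulder with no white neck showing, and the tip at (163,238) is above the white pad at (168,258). Now for the white press.

move_arm --plan '[{"x":0,"y":0,"z":0.005,"yaw":0,"fingers":1},{"x":0,"y":0,"z":0.01,"yaw":0,"fingers":1},{"x":0,"y":0,"z":0.014,"yaw":0,"fingers":1},{"x":0,"y":0,"z":0.016,"yaw":0,"fingers":1},{"x":0,"y":0,"z":0.016,"yaw":0,"fingers":1}]'

```text
time: 9.6
eef_pos: [0.6014, -0.1494, 0.0518]
tcp_rot: [0.994, 0.112, -0.0, -0.0]
contact_force: [-0.0, -0.0, 1.1]
opening: -0.003
finger_force: 0.0
```

move_arm --plan '[{"x":0,"y":0,"z":0.003,"yaw":0,"fingers":1},{"x":0,"y":0,"z":0.005,"yaw":0,"fingers":1},{"x":0,"y":0,"z":0.005,"yaw":0,"fingers":1}]'

```text
time: 9.9
eef_pos: [0.602, -0.1497, 0.0475]
tcp_rot: [0.994, 0.112, 0.001, 0.0]
contact_force: [0.6, 0.4, 2.0]
opening: 0.002
finger_force: 1.0
```

move_arm --plan '[{"x":0,"y":0,"z":0.002,"yaw":0,"fingers":1},{"x":0,"y":0,"z":0.004,"yaw":0,"fingers":1},{"x":0,"y":0,"z":0.006,"yaw":0,"fingers":1},{"x":0,"y":0,"z":0.007,"yaw":0,"fingers":1},{"x":0,"y":0,"z":0.007,"yaw":0,"fingers":1}]'

```text
time: 10.4
eef_pos: [0.602, -0.1498, 0.0404]
tcp_rot: [0.994, 0.112, 0.0, 0.0]
contact_force: [1.1, -0.1, 2.8]
opening: 0.002
finger_force: 1.7
```

move_arm --plan '[{"x":0,"y":0,"z":0.002,"yaw":0,"fingers":1},{"x":0,"y":0,"z":0.002,"yaw":0,"fingers":1},{"x":0,"y":0,"z":0.002,"yaw":0,"fingers":1}]'

```text
time: 10.7
eef_pos: [0.602, -0.1498, 0.0387]
tcp_rot: [0.994, 0.112, 0.0, 0.0]
contact_force: [0.7, 0.8, 5.8]
opening: -0.001
finger_force: 2.5
```

move_arm --plan '[{"x":0,"y":0,"z":-0.005,"yaw":0,"fingers":1},{"x":0,"y":0,"z":-0.03,"yaw":0,"fingers":1},{"x":0,"y":0,"z":-0.06,"yaw":0,"fingers":1},{"x":-0.045,"y":-0.01,"z":-0.06,"yaw":0,"fingers":1},{"x":-0.09,"y":-0.02,"z":-0.06,"yaw":0,"fingers":1}]'

```text
time: 11.2
eef_pos: [0.5085, -0.1505, 0.0986]
tcp_rot: [0.994, 0.113, -0.0, 0.0]
contact_force: [-0.1, 0.1, 0.1]
opening: 0.0
finger_force: 0.0
```

move_arm --plan '[{"x":-0.036,"y":-0.01,"z":0,"yaw":0,"fingers":1},{"x":-0.036,"y":-0.01,"z":0,"yaw":0,"fingers":1},{"x":-0.036,"y":-0.01,"z":0.02,"yaw":0,"fingers":1},{"x":-0.036,"y":-0.01,"z":0.03,"yaw":0,"fingers":1},{"x":-0.036,"y":-0.01,"z":0.03,"yaw":0,"fingers":1}]'

```text
time: 11.7
eef_pos: [0.4705, -0.1477, 0.0659]
tcp_rot: [0.994, 0.112, -0.002, -0.001]
contact_force: [0.1, 0.2, 0.1]
opening: -0.002
finger_force: 0.0
```

Run:
```python
from h import *
to(.473,-.149,.048)
```

```text
t 11.7 pos [ 0.4705 -0.1477  0.0659] open -0.0 shift [0.0022 0.0019 0.0179] zdir [-0.0046  0.0023 -1.    ] F [0.1 0.2 0.1]
```

move_arm --plan '[{"x":0,"y":0,"z":0.005,"yaw":0,"fingers":1},{"x":0,"y":0,"z":0.01,"yaw":0,"fingers":1},{"x":0,"y":0,"z":0.014,"yaw":0,"fingers":1},{"x":0,"y":0,"z":0.016,"yaw":0,"fingers":1},{"x":0,"y":0,"z":0.016,"yaw":0,"fingers":1}]'

```text
time: 12.2
eef_pos: [0.4719, -0.1484, 0.0518]
tcp_rot: [0.994, 0.112, -0.0, -0.0]
contact_force: [0.4, 0.2, 0.5]
opening: -0.003
finger_force: 0.0
```

move_arm --plan '[{"x":0,"y":0,"z":0.003,"yaw":0,"fingers":1},{"x":0,"y":0,"z":0.005,"yaw":0,"fingers":1},{"x":0,"y":0,"z":0.005,"yaw":0,"fingers":1}]'

```text
time: 12.5
eef_pos: [0.4725, -0.1487, 0.0475]
tcp_rot: [0.994, 0.112, 0.0, 0.0]
contact_force: [0.4, -0.7, 1.5]
opening: -0.0
finger_force: 1.0
```

move_arm --plan '[{"x":0,"y":0,"z":0.002,"yaw":0,"fingers":1},{"x":0,"y":0,"z":0.004,"yaw":0,"fingers":1},{"x":0,"y":0,"z":0.006,"yaw":0,"fingers":1},{"x":0,"y":0,"z":0.007,"yaw":0,"fingers":1},{"x":0,"y":0,"z":0.007,"yaw":0,"fingers":1}]'

```text
time: 13.0
eef_pos: [0.4725, -0.1487, 0.0404]
tcp_rot: [0.994, 0.112, 0.0, 0.0]
contact_force: [1.0, 0.1, 3.7]
opening: -0.0
finger_force: 1.7
```

move_arm --plan '[{"x":0,"y":0,"z":0.002,"yaw":0,"fingers":1},{"x":0,"y":0,"z":0.002,"yaw":0,"fingers":1},{"x":0,"y":0,"z":0.002,"yaw":0,"fingers":1}]'

```text
time: 13.3
eef_pos: [0.4725, -0.1487, 0.0386]
tcp_rot: [0.994, 0.112, 0.0, 0.0]
contact_force: [0.5, 1.2, 5.3]
opening: 0.002
finger_force: 2.6
```

move_arm --plan '[{"x":0,"y":0,"z":-0.005,"yaw":0,"fingers":1},{"x":0,"y":0,"z":-0.04,"yaw":0,"fingers":1},{"x":0,"y":0,"z":-0.08,"yaw":0,"fingers":1},{"x":0.016,"y":-0.042,"z":-0.08,"yaw":0,"fingers":1},{"x":0.032,"y":-0.084,"z":-0.08,"yaw":0,"fingers":1}]'

```text
time: 13.8
eef_pos: [0.4846, -0.0594, 0.1192]
tcp_rot: [0.994, 0.11, 0.0, 0.0]
contact_force: [0.4, 1.4, -1.2]
opening: 0.003
finger_force: 0.0
```

move_arm --plan '[{"x":0.016,"y":-0.042,"z":0,"yaw":0,"fingers":1},{"x":0.032,"y":-0.084,"z":0,"yaw":0,"fingers":1},{"x":0.048,"y":-0.126,"z":0,"yaw":0,"fingers":1},{"x":0.064,"y":-0.168,"z":0,"yaw":0,"fingers":1},{"x":0.08,"y":-0.21,"z":0,"yaw":0,"fingers":1}]'

```text
time: 14.3
eef_pos: [0.5141, 0.1647, 0.117]
tcp_rot: [0.994, 0.112, -0.002, 0.0]
contact_force: [0.9, -0.3, -0.7]
opening: 0.005
finger_force: 0.0
```

move_arm --plan '[{"x":0.016,"y":-0.042,"z":0,"yaw":0,"fingers":1},{"x":0.032,"y":-0.084,"z":0,"yaw":0,"fingers":1},{"x":0.048,"y":-0.126,"z":0,"yaw":0,"fingers":1},{"x":0.064,"y":-0.168,"z":0,"yaw":0,"fingers":1},{"x":0.064,"y":-0.168,"z":0,"yaw":0,"fingers":1}]'

```text
time: 14.8
eef_pos: [0.5392, 0.3452, 0.1168]
tcp_rot: [0.993, 0.115, -0.001, -0.0]
contact_force: [0.7, -0.9, 0.6]
opening: 0.003
finger_force: 0.0
```

Run:
```python
from h import *
to(.541,.3405,.06)
a=ctrl.read_camera("scene")[140:260,150:450]
cv2.imwrite("pics/g.png",cv2.resize(a,(750,300),interpolation=2)[:,:,::-1])
```

```text
t 14.8 pos [0.5392 0.3452 0.1168] open 0.0 shift [0.0008 0.005  0.0568] zdir [-2.3e-03  2.0e-04 -1.0e+00] F [ 0.7 -0.9  0.6]
```

View pics/g.png

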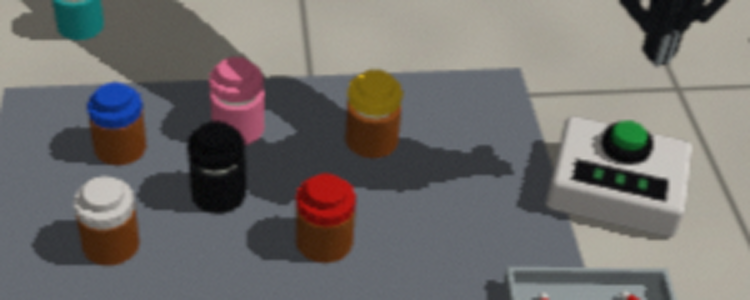

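All three closed lids are flush, yellow is still up, the key is at crop (630,135), and the tip is at (660,62), scene pixel (414,165). I'll check that against the projection.

Run:
```python
from h import *
p=np.array([.5392,.3452,.1168]);print(proj("scene",p+[0,0,.028]),proj("scene",[.541,.3405,.06]),proj("scene",[.541,.3405,.146]))
```

```text
[411.42585566 164.39387049] [401.33614206 192.42458025] [409.69755766 164.58551147]
```

move_arm --plan '[{"x":0,"y":0.002,"z":0,"yaw":0,"fingers":1},{"x":0,"y":0.002,"z":0.03,"yaw":0,"fingers":1},{"x":0,"y":0.002,"z":0.06,"yaw":0,"fingers":1},{"x":0,"y":0.002,"z":0.06,"yaw":0,"fingers":1}]'

```text
time: 15.25
eef_pos: [0.537, 0.3355, 0.0527]
tcp_rot: [0.994, 0.111, -0.006, 0.002]
contact_force: [-0.3, -0.6, -0.8]
opening: 0.0
finger_force: 0.0
```

move_arm --plan '[{"x":0,"y":0,"z":0,"yaw":0,"fingers":1},{"x":0,"y":0,"z":0,"yaw":0,"fingers":1}]'

```text
time: 15.45
eef_pos: [0.5423, 0.3388, 0.0601]
tcp_rot: [0.994, 0.112, 0.001, -0.0]
contact_force: [-0.2, 0.2, 0.3]
opening: -0.001
finger_force: 0.0
```

```bash
python3 -c "
from h import *
to(.541,.3405,.032)"
```

```text
t 15.45 pos [0.5423 0.3388 0.0601] open -0.0 shift [-0.001  -0.0019  0.0281] zdir [ 0.0026  0.001  -1.    ] F [-0.2  0.2  0.3]
```

move_arm --plan '[{"x":-0.001,"y":-0.002,"z":0.008,"yaw":0,"fingers":1},{"x":-0.001,"y":-0.002,"z":0.016,"yaw":0,"fingers":1},{"x":-0.001,"y":-0.002,"z":0.022,"yaw":0,"fingers":1},{"x":-0.001,"y":-0.002,"z":0.022,"yaw":0,"fingers":1}]'

```text
time: 15.85
eef_pos: [0.5385, 0.3405, 0.0345]
tcp_rot: [0.994, 0.112, -0.001, 0.0]
contact_force: [0.0, 0.0, 0.3]
opening: 0.002
finger_force: 0.0
```

move_arm --plan '[{"x":0,"y":0,"z":0.003,"yaw":0,"fingers":1},{"x":0,"y":0,"z":0.006,"yaw":0,"fingers":1},{"x":0,"y":0,"z":0.006,"yaw":0,"fingers":1}]'

```text
time: 16.15
eef_pos: [0.5398, 0.341, 0.0302]
tcp_rot: [0.994, 0.112, 0.0, -0.0]
contact_force: [0.4, 0.0, 3.1]
opening: 0.002
finger_force: 0.9
```

move_arm --plan '[{"x":0,"y":0,"z":0.002,"yaw":0,"fingers":1},{"x":0,"y":0,"z":0.003,"yaw":0,"fingers":1},{"x":0,"y":0,"z":0.003,"yaw":0,"fingers":1}]'

```text
time: 16.45
eef_pos: [0.5399, 0.3411, 0.0275]
tcp_rot: [0.994, 0.112, 0.0, -0.0]
contact_force: [-0.8, 0.1, 3.3]
opening: -0.001
finger_force: 1.5
```

move_arm --plan '[{"x":0,"y":0,"z":0.0015,"yaw":0,"fingers":1},{"x":0,"y":0,"z":0.0015,"yaw":0,"fingers":1}]'

```text
time: 16.65
eef_pos: [0.5399, 0.3411, 0.0259]
tcp_rot: [0.994, 0.112, 0.0, -0.0]
contact_force: [-1.5, 0.8, 3.7]
opening: -0.002
finger_force: 1.9
```

move_arm --plan '[{"x":0,"y":0,"z":-0.005,"yaw":0,"fingers":1},{"x":0,"y":0,"z":-0.03,"yaw":0,"fingers":1},{"x":0,"y":0,"z":-0.06,"yaw":0,"fingers":1},{"x":0,"y":0,"z":-0.1,"yaw":0,"fingers":1},{"x":0,"y":0,"z":-0.1,"yaw":0,"fingers":1}]'

```text
time: 17.15
eef_pos: [0.5433, 0.3424, 0.1325]
tcp_rot: [0.994, 0.112, 0.006, -0.002]
contact_force: [0.7, 0.8, 0.1]
opening: 0.002
finger_force: 0.0
```

Run:
```python
from h import *
a=ctrl.read_camera("scene")[130:310,90:450]
cv2.imwrite("pics/end.png",cv2.resize(a,(800,400),interpolation=2)[:,:,::-1])
to(0,0,0)
```

```text
t 17.2 pos [0.5417 0.3417 0.1295] open 0.0 shift [-0.6052  0.2124  0.1251] zdir [ 0.0065  0.0026 -1.    ] F [-0.7  0.3 -0.3]
```

View pics/end.png

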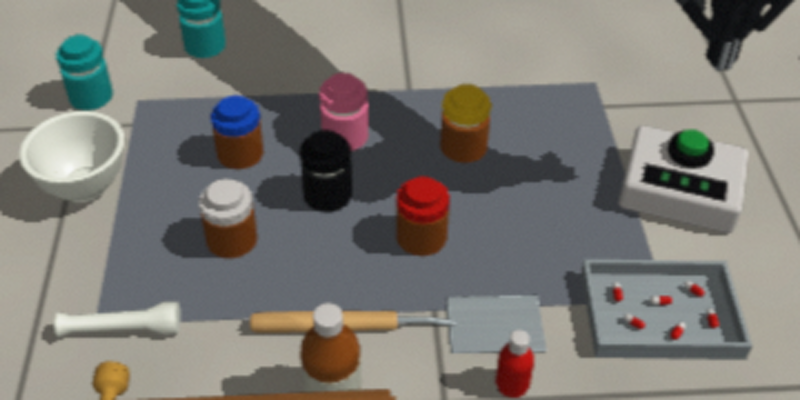

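The red (423,200), white (227,200) and blue (237,116) lids are home, yellow (466,105) is up, the key (691,145) has sprung back, nothing else has moved, and the arm is clear.

```bash
python3 -c "
from plant import ctrl
print(ctrl.sign_off())"
```

```text
the job is handed in; nothing more can be done
None
```

I pressed the red, white and blue lids home in that order with about 5–6 N each, tapped the green key (it sprang back), left the yellow lid up, and handed the job in at about 17 s; the sign-off returned no verdict.

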